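Load the drying rack and bring the lamp back over it

ROBOT

A 7-joint arm with a two-finger parallel gripper is mounted at the origin on the work surface. World frame = base frame: x ahead of the robot, y to its left, z up, the work surface at z = 0. Lengths are in m, angles in rad, forces in N, time in s.
With the tool pointing down it reaches from about 0.425 to 0.925 m from the base axis. Payload 6.8 kg.
Tool frame: the origin (TCP) lies on the front face of the gripper's body, between the roots of the fingers; the fingertips stand 73 mm ahead of it and the grasp point (between the pads) lies 54 mm ahead of it (env.nose_length is the distance from the TCP to the fingertips, in m); z points along the fingers, y is the line along which they close (so a half turn about z gives the same grasp; the last joint's range is limited). The gripper opens to 85 mm and grips with 20 to 120 N. Pads are 22 mm wide; open, the fingers measure 114 mm over their backs; the gripper's body (76 mm by 85 mm) begins 54 mm behind the grasp point. The pads swing forward as they close: fully open they stand 13 mm farther back than shut.
Start: joints at [-1.351, 0.477, 0.022, 1.555, -0.011, 1.109, -0.083], TCP at [0.217, 0.639, 0.304] pointing down, gripper open.
Joint ranges: [-2.96, 2.96], [-0.34, 2.1], [-1.41, 1.46], [0.24, 2.44], [-1.37, 4.51], [0.17, 1.92], [-2.96, 2.96]. Speed limits (rad/s): [2.39, 2.39, 3.14, 3.14, 3.14, 3.14, 3.14].

INTERFACE

Orientations are given as a unit quaternion [w, x, y, z].
In Python, from cell import env, kin, camera, calibration, job gives the robot as it stands. The module is installed in compiled form; this text tells all that it offers. Calls block until the motion is done:
- env.reach(position, orientation): joint-space move of the TCP to a pose.
- env.movel(position, velocity=0.15, rot=None, stop_force=None): straight line of the TCP; rot=None keeps the orientation; velocity is the mean speed in m/s. With stop_force (N) it stops when the force on the tool has changed by that much, and returns True; else False.
- env.goto_joints(angles): joint-space move.
- env.grip(opening, f_grip=None): finger opening in m; f_grip is the grip in N (None keeps the last); returns when the fingers have stopped.
- env.dwell(seconds).
- kin.inverse_kinematics(position, orientation): joint angles nearest the present ones, or None.
- env.get_state(): the state.
- camera(name): name is "scene" or "top" or "wrist"; returns (picture, depth): 420x560x3 uint8, blue, green, red; 420x560 float32, m along the optical axis (not along the pixel's ray), 0 where there is no reading.
- calibration(name): a dict with "fx", "fy", "cx", "cy" (pixels), "rvec" (rotation vector, rad) and "tvec" (3), from world to camera coordinates, as OpenCV has them. Camera axes: x right, y down, z forward; pixel columns grow to the right and rows downward; lengths in m; the calibration is good to about 2 mm. A picture is of the moment at which its call begins: read the wrist's pose just before it. calibration takes no time and is no camera call; for the wrist camera it gives the pose at the moment of the call.
A pose or a line that the arm cannot do raises env.PlanningError and nothing moves.
- job.job_done(): hands the job in; it is judged then, once.
The state is a dict: "time": time; "qpos": joint angles; "joint_velocities": joint speeds; "joint_torque": joint torques, N m; "tcp_pos": TCP position; "orientation": TCP orientation; "force": force on the tool from outside, world axes, zero at the start; "torque": the same for the moment, N m; "opening": finger opening in m; "gripper_force": force on a finger pad.
Only numpy, scipy, OpenCV 4.12 (cv2) and the standard library are available. Lean on these libraries where they do the work, as an engineer would, in place of code of your own. Each camera call takes 0.05 s, during which the arm holds its last target. There are 200 camera calls.

TASK

Swing the lamp's stiff arm aside so that its head is well clear of the drying rack, stand the dry red scale from the rack on the cork pad, and seat every fresh yellow scale on the bench upright and fully home in a bore of the rack. Then swing the lamp back so that its head is centred over the loaded rack, and after that press the green timer button fully down and let go. Leave the pots, jars, brush and foam block where they are.

Things in the scene. Friction and masses are not known exactly. Their poses are not given: they have to be found in the camera images.
- fresh1: Freshly painted scale: a fan-shaped yellow board 10 mm thick, 66 mm wide, on a heavy turned wooden plug, 50 mm diameter, 30 mm high; 96 mm tall in all. Origin: centre of the plug's underside; z up, x across the board's thickness (pinch the board from above along x; it spans heights 30 to 96 mm). Starts on the bench; absent in some starts.
- fresh2: Freshly painted scale: a fan-shaped yellow board 10 mm thick, 66 mm wide, on a heavy turned wooden plug, 50 mm diameter, 30 mm high; 96 mm tall in all. Origin: centre of the plug's underside; z up, x across the board's thickness (pinch the board from above along x; it spans heights 30 to 96 mm). Starts on the bench; absent in some starts.
- fresh3: Freshly painted scale: a fan-shaped yellow board 10 mm thick, 66 mm wide, on a heavy turned wooden plug, 50 mm diameter, 30 mm high; 96 mm tall in all. Origin: centre of the plug's underside; z up, x across the board's thickness (pinch the board from above along x; it spans heights 30 to 96 mm). Starts on the bench; absent in some starts.
- fresh4: Freshly painted scale: a fan-shaped yellow board 10 mm thick, 66 mm wide, on a heavy turned wooden plug, 50 mm diameter, 30 mm high; 96 mm tall in all. Origin: centre of the plug's underside; z up, x across the board's thickness (pinch the board from above along x; it spans heights 30 to 96 mm). Starts on the bench; absent in some starts.
- dry1: Dry painted scale: a fan-shaped red board 10 mm thick, 66 mm wide, on a heavy turned wooden plug, 50 mm diameter, 30 mm high; 96 mm tall in all. Origin: centre of the plug's underside; z up, x across the board's thickness (pinch the board from above along x; it spans heights 30 to 96 mm). Starts in a rack bore; only one of dry1, dry2 is present.
- dry2: Dry painted scale: a fan-shaped red board 10 mm thick, 66 mm wide, on a heavy turned wooden plug, 50 mm diameter, 30 mm high; 96 mm tall in all. Origin: centre of the plug's underside; z up, x across the board's thickness (pinch the board from above along x; it spans heights 30 to 96 mm). Starts in a rack bore; only one of dry1, dry2 is present.
- rack: Wooden drying rack, fixed, 190 x 190 x 30 mm, with four bores in a 2 x 2 square at 92 mm pitch; each bore is 53 mm wide and 22 mm deep, so a seated plug's underside is 8 mm above the bench. Origin at the centre of its underside, x and y along its sides.
- rack_hole0 (a point): Centre of the mouth of bore 0 of the rack, at the rack's top face.
- rack_hole1 (a point): Centre of the mouth of bore 1 of the rack, at the rack's top face.
- rack_hole2 (a point): Centre of the mouth of bore 2 of the rack, at the rack's top face.
- rack_hole3 (a point): Centre of the mouth of bore 3 of the rack, at the rack's top face.
- pad: Round cork pad, fixed to the bench, 130 mm across, 5 mm thick; origin at the centre of its underside.
- lamp_knob (a point): Grip point on the red round knob (24 mm across, upright, its top 20 mm above this point, its foot 25 mm below) on top of the lamp head. It lies on the axis of the shade, which is 124 mm across and hangs below, its lower rim about 180 mm above the bench. The knob moves level when the lamp arm is swung, at about 0.295 m height.
- lamp_arm (a joint): Lamp elbow angle (rad), counter-clockwise from above positive, 0 = straight, range 0 to 2.5. Two level links of 210 mm: fixed post at the back left (base 140 mm across, roughly 0.18 m beyond and 0.23 m to the left of the rack's centre) to elbow at 235 mm height, elbow to head at 256 mm. Shoulder and elbow are stiff (0.8 and 0.6 N m) and stay where left.
- timer_top (a point): Top centre of the green push button (36 mm across) of the lamp timer, in a grey housing fixed to the bench; press it straight down.
- timer (a joint): Timer button travel: 0 up, 0.006 m fully down; a spring of about 5 N returns it.
- pot_red: small open red paint pot, 52 mm across, 40 mm tall; leave alone. Origin at the centre of its underside.
- jar_white: white paint jar, 60 mm across, 75 mm tall; leave alone. Origin at the centre of its underside.
- jar_blue: glass jar with blue lid, 68 mm across, 85 mm tall; leave alone. Origin at the centre of its underside.
- can_red: red paint can, 72 mm across, 90 mm tall; leave alone. Origin at the centre of its underside.
- brush: paint brush, 180 mm, lying; leave alone.
- foam: olive foam block 90 x 170 x 45 mm, lying below the lamp's left range; leave alone. Origin at the centre of its underside.
Mind the look-alikes: they are no part of the job. What is shaped like the fresh3 but pink or purple is not meant. What is shaped like the dry2 but purple is not meant.

How it is judged:
By the outcome, as a careful person would: the job done as asked, in the order asked, and still so for the second after the job is handed in, with the robot touching nothing.
Of fresh1, fresh2, fresh3, fresh4 only 2 to 4 are there at a start; the rules pass over those that are not, and their reading is None.
Of dry1, dry2 only 1 to 1 are there at a start; the rules pass over those that are not, and their reading is None.
At some moment in a run one of fresh1, fresh2, fresh3, fresh4 may be knocked a few centimetres aside while the robot is not near it.
It also fails if it takes over 210 s, if anything falls off the work surface, if the arm or the gripper's body presses on something with over 40 N, if the wrist force passes 120 N, or if a joint passes its speed limit or range.

## Working session

There is one attempt and no reset: what is moved stays moved. The work goes in short steps, each a Python script; the robot and the scene stay as the last script left them, time stands still between calls to the robot, and variables do not carry over. Pictures are saved under pics/ and viewed, at most 14 in all, crops included, and the job is handed in when it is done.

```bash
mkdir -p pics; cat > h.py <<'E'
import numpy as np, cv2
from cell import env, kin, camera, calibration, job
from scipy.spatial.transform import Rotation as R
def cloud(name):
    c=calibration(name); im,d=camera(name)
    v,u=np.mgrid[:420,:560]
    P=np.stack([(u-c['cx'])/c['fx']*d,(v-c['cy'])/c['fy']*d,d],-1)
    Rm=cv2.Rodrigues(np.array(c['rvec'],float))[0]
    W=(P-np.array(c['tvec']).ravel())@Rm
    W[d==0]=np.nan
    return im,W
def down(yaw):  # tool z down, tool y (closing) along world direction 'yaw'
    y=np.array([np.cos(yaw),np.sin(yaw),0]);z=np.array([0,0,-1.]);x=np.cross(y,z)
    q=R.from_matrix(np.stack([x,y,z],1)).as_quat()
    return [q[3],q[0],q[1],q[2]]
E
python3 - <<'E'
from h import *
for n in("scene","top"):
    im,W=cloud(n); cv2.imwrite(f"pics/{n}0.png",cv2.resize(im,(800,600))); np.save(f"{n}0.npy",W); cv2.imwrite(f"{n}0raw.png",im)
    c=calibration(n);Rm=cv2.Rodrigues(np.array(c['rvec'],float))[0]; print(n,c['fx'],-Rm.T@np.array(c['tvec']).ravel())
print(env.get_state())
E
```

```text
scene 488.60905410652606 [ 1.13496531 -0.52547275  1.19483717]
top 484.59758979968524 [0.34275349 0.00271925 1.32695098]
{'time': 0.1, 'qpos': array([-1.35106421,  0.47770931,  0.02238693,  1.55633805, -0.01146779,
        1.10931694, -0.0831395 ]), 'joint_velocities': array([-0.00108453, -0.00252049,  0.00181174, -0.00124976,  0.00066244,
       -0.00075138, -0.00117344]), 'joint_torque': array([ 4.02025500e-03, -5.97756529e+01,  1.61346808e+00, -2.81952631e+01,
        1.28492620e-02,  5.06685217e-03,  2.19750984e-05]), 'tcp_pos': array([0.2172453 , 0.63864998, 0.3030353 ]), 'orientation': array([-5.04115306e-05,  1.63204811e-01,  9.86591868e-01, -8.20050710e-04]), 'force': array([ 0.07383189, -0.86748525,  0.22575082]), 'torque': array([ 0.02975759,  0.00384189, -0.02745268]), 'gripper_force': 0.0, 'opening': 0.08532758445319485}
```

View pics/scene0.png

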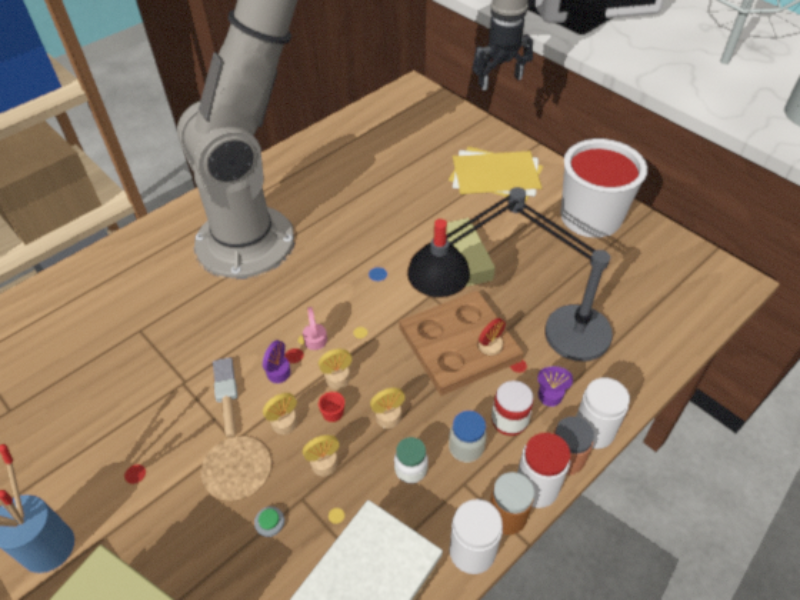

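View pics/top0.png

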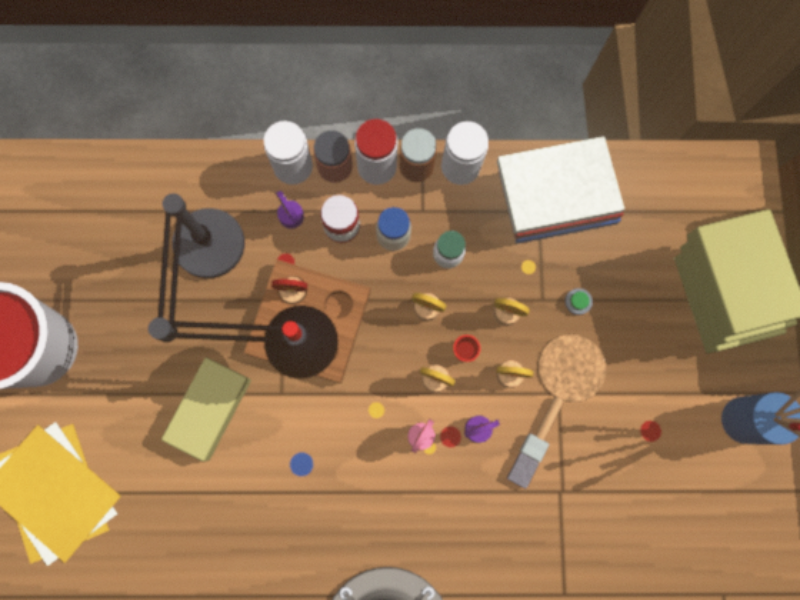

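```bash
cat >> h.py <<'E'
def scales(im,W,kind="yellow",zmin=.06,zmax=.115):
    hsv=cv2.cvtColor(im,cv2.COLOR_BGR2HSV);h,s=hsv[...,0],hsv[...,1]
    m=((h>18)&(h<34)&(s>120)) if kind=="yellow" else (((h<7)|(h>172))&(s>130))
    m=m&(W[...,2]>zmin)&(W[...,2]<zmax)
    n,l,st,ce=cv2.connectedComponentsWithStats(m.astype(np.uint8))
    out=[]
    for i in range(1,n):
        if st[i,4]<25: continue
        p=W[l==i]; (cx,cy),(a,b),ang=cv2.minAreaRect((p[:,:2]*1000).astype(np.float32))
        u,sv,vt=np.linalg.svd(p[:,:2]-p[:,:2].mean(0),full_matrices=False)
        out.append(dict(px=ce[i].round(),c=np.round([cx/1000,cy/1000],4),L=np.round([a,b],0),yaw=np.arctan2(vt[0,1],vt[0,0])%np.pi,zmax=p[:,2].max(),n=st[i,4],m=p.mean(0).round(4)))
    return out
E
python3 - <<'E'
from h import *
for n in("top","scene"):
    im=cv2.imread(n+"0raw.png");W=np.load(n+"0.npy")
    for k in("yellow","red"):
        for s in scales(im,W,k):print(n,k,s)
im=cv2.imread("top0raw.png");W=np.load("top0.npy")
f=lambda u,v:W[int(v*.7)-1:int(v*.7)+2,int(u*.7)-1:int(u*.7)+2].reshape(-1,3)
for nm,u,v in[("knob",290,329),("timer",579,300),("pad",572,367),("postbase",225,243),("shoulder",175,205),("elbow",162,328),("head",305,345),("foam",205,408),("rackTL",281,262),("rackTR",368,291),("rackBR",343,379),("table",640,350)]:
    print(nm,np.nanmedian(f(u,v),0).round(4))
# red-high (knob), green button and pad by colour/height
hsv=cv2.cvtColor(im,cv2.COLOR_BGR2HSV);h,s=hsv[...,0],hsv[...,1]
g=(h>50)&(h<75)&(s>150)&(W[...,2]<.08)&(W[...,1]<-.15); p=W[g]; print("btn",p.shape,np.median(p,0),p.min(0),p.max(0))
k=((h<7)|(h>172))&(s>130)&(W[...,2]>.25); p=W[k]; print("knob",p.shape,p.mean(0),p.min(0),p.max(0))
k=p[p[:,2]>p[:,2].max()-.006]; print(k.mean(0),k.min(0),k.max(0))
crop=np.hstack([cv2.resize(im[190:290,180:310],None,fx=5,fy=5)]);cv2.imwrite("pics/crop.png",crop)
E
```

```text
top yellow {'px': array([300., 210.]), 'c': array([ 0.5931, -0.0762]), 'L': array([63., 11.]), 'yaw': np.float64(1.2250029119587844), 'zmax': np.float64(0.09934192861466137), 'n': np.int32(109), 'm': array([ 0.5929, -0.0752,  0.0867])}
top yellow {'px': array([358., 213.]), 'c': array([ 0.5843, -0.2294]), 'L': array([63., 12.]), 'yaw': np.float64(1.2215846396022998), 'zmax': np.float64(0.10185301346428509), 'n': np.int32(114), 'm': array([ 0.5848, -0.2272,  0.0866])}
top yellow {'px': array([360., 259.]), 'c': array([ 0.464 , -0.2313]), 'L': array([63., 11.]), 'yaw': np.float64(1.4270397218894506), 'zmax': np.float64(0.09987511960961243), 'n': np.int32(107), 'm': array([ 0.4642, -0.2288,  0.0878])}
top yellow {'px': array([306., 263.]), 'c': array([ 0.4558, -0.0898]), 'L': array([64., 10.]), 'yaw': np.float64(1.1957292589747273), 'zmax': np.float64(0.09880876779236349), 'n': np.int32(103), 'm': array([ 0.4559, -0.0892,  0.0879])}
top red {'px': array([425., 152.]), 'c': array([ 0.7592, -0.4188]), 'L': array([ 5., 63.]), 'yaw': np.float64(1.7744084145111674), 'zmax': np.float64(0.0705
[... 1765 characters left out ...]
0.0684]), 'L': array([69., 31.]), 'yaw': np.float64(0.5055433366417377), 'zmax': np.float64(0.08805058486722075), 'n': np.int32(115), 'm': array([0.7783, 0.0646, 0.0774])}
knob [0.5043 0.1435 0.3168]
timer [ 0.6065 -0.3704  0.0228]
pad [ 0.4816 -0.3536  0.006 ]
postbase [0.7208 0.3168 0.0222]
shoulder [0.721  0.348  0.2449]
elbow [0.5151 0.3494 0.2638]
head [0.4913 0.131  0.2402]
foam [0.4022 0.3346 0.0447]
rackTL [0.6816 0.208  0.0269]
rackTR [0.6254 0.0377 0.0297]
rackBR [4.579e-01 8.430e-02 4.000e-04]
table [ 5.151e-01 -4.890e-01  1.000e-04]
  return _methods._mean(a, axis=axis, dtype=dtype,
  ret = um.true_divide(
Traceback (most recent call last):
ValueError: zero-size array to reduction operation minimum which has no identity
```

```bash
python3 - <<'E'
from h import *
im=cv2.imread("top0raw.png");W=np.load("top0.npy")
hsv=cv2.cvtColor(im,cv2.COLOR_BGR2HSV);h,s=hsv[...,0],hsv[...,1]
print(hsv[210,405])
for n in("top","scene"):
    im=cv2.imread(n+"0raw.png");W=np.load(n+"0.npy");hsv=cv2.cvtColor(im,cv2.COLOR_BGR2HSV);h,s=hsv[...,0],hsv[...,1]
    g=(h>45)&(h<90)&(s>120)&(np.hypot(W[...,0]-.6065,W[...,1]+.3704)<.04); p=W[g]; print("btn",len(p),np.median(p,0),p.min(0),p.max(0))
    k=((h<7)|(h>172))&(s>130)&(W[...,2]>.25)&(np.hypot(W[...,0]-.5,W[...,1]-.14)<.05); p=W[k]; print("knob",len(p),p.mean(0),p.min(0),p.max(0))
    k=p[p[:,2]>p[:,2].max()-.008]; print(k.mean(0),k.min(0),k.max(0))
    b=(W[...,1]>.45)&(W[...,0]>.3)&(W[...,1]<.8)&(W[...,2]>.1)&(W[...,2]<.5); p=W[b]; print("bucket",p.min(0),p.max(0))
    pd=(np.hypot(W[...,0]-.48,W[...,1]+.354)<.1)&(W[...,2]>.003)&(W[...,2]<.009); p=W[pd]; print("pad",(p.min(0)+p.max(0))/2,np.ptp(p,0))
im=cv2.imread("top0raw.png")
cv2.imwrite("pics/crop.png",cv2.resize(im[180:330,170:370],None,fx=4,fy=4))
E
```

```text
[ 63 126 156]
btn 75 [ 0.60737074 -0.3714786   0.02188874] [ 0.59459749 -0.38366689  0.01426378] [ 0.62134006 -0.35787656  0.0277373 ]
knob 132 [0.50307692 0.14318522 0.30782903] [0.49211804 0.13375313 0.2626747 ] [0.51971036 0.15677415 0.32035062]
[0.504146   0.14555889 0.3160272 ] [0.49341556 0.13512047 0.31235902] [0.51522936 0.15677415 0.32035062]
bucket [0.4305351  0.57914979 0.10012113] [0.6095666  0.67485137 0.16613244]
pad [ 0.48452669 -0.35579774  0.0059851 ] [0.19000573 0.19420668 0.00595703]
btn 129 [ 0.61132056 -0.37314978  0.02231162] [ 0.59425325 -0.38877406  0.01590332] [ 0.6274977  -0.35729141  0.02693308]
knob 146 [0.51173308 0.13830958 0.29965219] [0.49487584 0.12879901 0.26089162] [0.52157193 0.16860457 0.32123152]
[0.50865537 0.14152113 0.31695646] [0.49756475 0.13027841 0.31341645] [0.51879706 0.15498366 0.32123152]
bucket [0.42848176 0.57377748 0.10014193] [0.61374173 0.76433987 0.16790038]
pad [ 0.47935443 -0.35388074  0.00598555] [0.1951961  0.19740702 0.0059666 ]
```

View pics/crop.png

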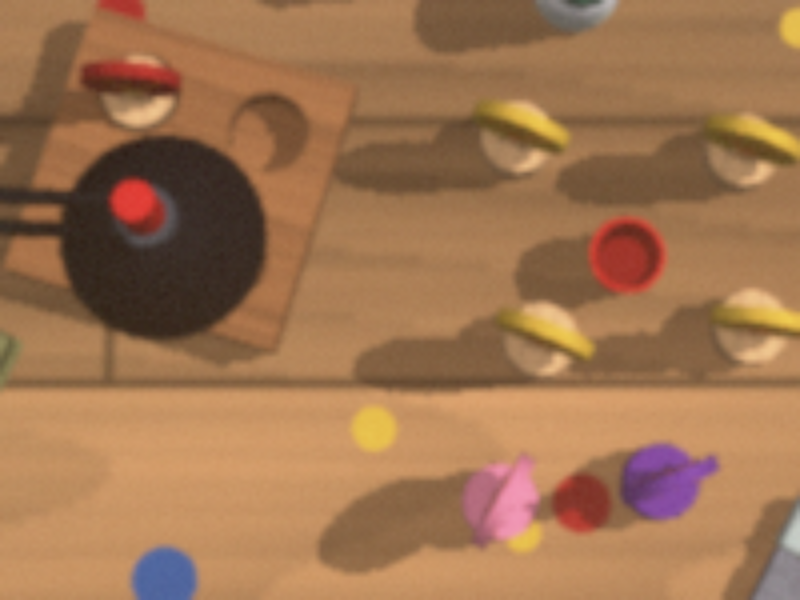

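The four yellow fans, crop (522,125), (750,140), (545,333) and (760,315), fit the fresh scales. The pink one at (500,500) and the purple one at (660,480) are look-alikes. The only red fan is in the rack at (130,75). The knob is at about (0.506, 0.1435). I'll swing the lamp first.

```bash
cat >> h.py <<'E'
def go(x,y,z,yaw,v=None):
    """joint move (or line if v) choosing the half turn nearest present joints"""
    q0=env.get_state()['qpos'];best=None
    for k in(0,np.pi):
        j=kin.inverse_kinematics([x,y,z],down(yaw+k))
        if j is not None:
            c=np.abs(np.array(j)-q0).max()
            if best is None or c<best[0]: best=(c,j,down(yaw+k))
    if v: return env.movel([x,y,z],velocity=v,rot=best[2])
    env.goto_joints(best[1])
def st(): 
    s=env.get_state();print("t%.1f"%s['time'],s['tcp_pos'].round(4),"F",s['force'].round(1),"open %.4f"%s['opening'],"gf %.1f"%s['gripper_force'])
E
python3 - <<'E'
from h import *
env.movel([.217,.639,.43],velocity=.25)
go(.506,.1435,.42,0); st()
env.movel([.506,.1435,.349],velocity=.1,stop_force=8); st()
env.grip(.015,40); st()
# shoulder S, swing
a=np.array([.506,.1435]);b=np.array([.385,.37]);c=np.array([.44,.28])
for p in (c,b): env.movel([*p,env.get_state()['tcp_pos'][2]],velocity=.08); st()
env.grip(.085); 
env.movel([*b,.45],velocity=.2); st()
go(.45,-.1,.45,0)
env.dwell(.3)
for n in("top","scene"):
    im,W=cloud(n); cv2.imwrite(f"{n}1raw.png",im); np.save(f"{n}1.npy",W)
cv2.imwrite("pics/top1.png",cv2.resize(cv2.imread("top1raw.png"),(800,600)))
st()
E
```

```text
t2.8 [0.5058 0.1452 0.4199] F [ 0.1 -1.  -0.7] open 0.0854 gf 0.0
t3.7 [0.5064 0.1436 0.3495] F [-0.9 -0.6  0.6] open 0.0854 gf 0.0
t4.3 [0.5061 0.1435 0.3493] F [-0.6  0.2  1.4] open 0.0229 gf 39.0
t6.3 [0.4405 0.2798 0.3493] F [ 4.4 -2.9  0.7] open 0.0231 gf 39.3
t7.8 [0.385  0.37   0.3492] F [ 2.6 -1.8  0.9] open 0.0229 gf 39.5
t9.0 [0.3847 0.3697 0.449 ] F [ 0.9 -0.1 -0.4] open 0.0847 gf 0.0
t11.2 [ 0.4501 -0.0998  0.45  ] F [-0.4  0.2  0.1] open 0.0849 gf 0.0
```

View pics/top1.png

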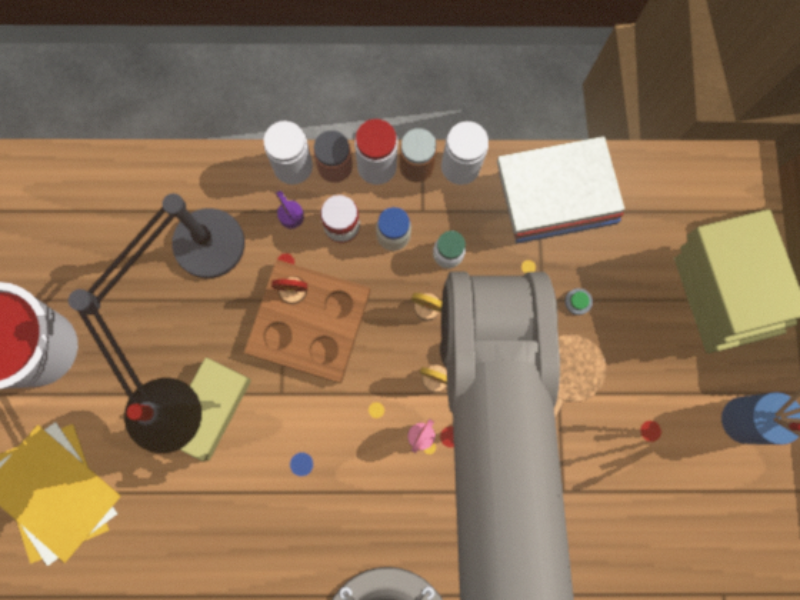

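The lamp is aside with its shade at (160,415), clear of the rack at (305,320), and three bores are free. Next I'll take a closer wrist view of the rack.

```bash
cat >> h.py <<'E'
def rackfit(W,c0=(.555,.12)):
    near=(np.hypot(W[...,0]-c0[0],W[...,1]-c0[1])<.16)
    p=W[near&(W[...,2]>.024)&(W[...,2]<.036)]
    (x,y),L,ang=cv2.minAreaRect((p[:,:2]*1000).astype(np.float32))
    return np.array([x,y])/1000,L,ang,np.median(p[:,2])
E
python3 - <<'E'
from h import *
for n in("top","scene"):
    W=np.load(n+"1.npy"); print(n,rackfit(W))
go(.555,.118,.46,np.deg2rad(75)); env.dwell(.4)
c=calibration("wrist");Rm=cv2.Rodrigues(np.array(c['rvec'],float))[0]; print("cam",(-Rm.T@np.array(c['tvec']).ravel()).round(3),"axis",Rm[2].round(3)); st()
im,W=cloud("wrist");cv2.imwrite("wrist1raw.png",im);np.save("wrist1.npy",W);cv2.imwrite("pics/wrist1.png",im)
print(rackfit(W)); print(scales(im,W,"red"))
E
```

```text
top (array([0.567013  , 0.15287541]), (191.1413116455078, 190.55772399902344), 72.92456817626953, np.float64(0.029156037704396388))
scene (array([0.56997546, 0.14999301]), (194.6199951171875, 196.13412475585938), 72.50737762451172, np.float64(0.02989864545908374))
cam [0.473 0.14  0.53 ] axis [ 0.315 -0.083 -0.945]
t12.7 [0.5549 0.1176 0.4601] F [ 0.  -0.   0.1] open 0.0851 gf 0.0
(array([0.56961224, 0.15152104]), (189.24337768554688, 190.53726196289062), 72.87297058105469, np.float64(0.02963867851013489))
[{'px': array([329., 203.]), 'c': array([0.6261, 0.1811]), 'L': array([64., 10.]), 'yaw': np.float64(1.5188107158335276), 'zmax': np.float64(0.10493036682345974), 'n': np.int32(453), 'm': array([0.6241, 0.1796, 0.0902])}, {'px': array([291., 275.]), 'c': array([0.7452, 0.0932]), 'L': array([70., 36.]), 'yaw': np.float64(1.4040267204091847), 'zmax': np.float64(0.08422411841232817), 'n': np.int32(381), 'm': array([0.7369, 0.0947, 0.0745])}, {'px': array([ 60., 331.]), 'c': array([ 0.7475, -0.3477]), 'L': array([ 11., 210.]), 'yaw': np.float64(1.7690590569110043), 'zmax': np.float64(0.06722831866375248), 'n': np.int32(300), 'm': array([ 0.7457, -0.3419,  0.0641])}]
```

View pics/wrist1.png

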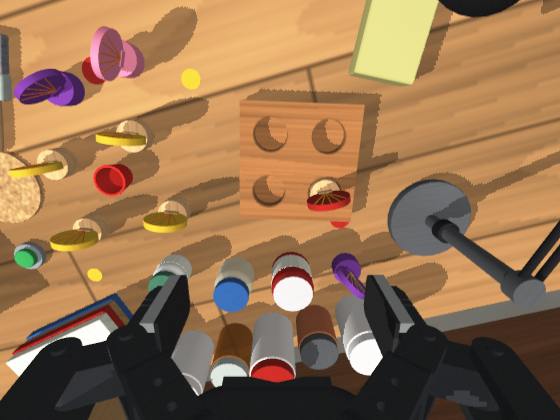

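The rack is centred at (0.569, 0.151) with its sides at 72.8°. The bore predicted for the red scale matches the red scale's measured position. Now I'll move red to the pad.

```bash
cat >> h.py <<'E'
C=np.array([.5692,.1514]);A=np.deg2rad(72.8)
ux=np.array([np.cos(A),np.sin(A)]);uy=np.array([-ux[1],ux[0]])
BORE={"pp":C+.046*(ux+uy),"pm":C+.046*(ux-uy),"mp":C+.046*(-ux+uy),"mm":C+.046*(-ux-uy)}
PAD=np.array([.4816,-.354]); G=.119; HI=.30
def pick(c,yaw,z0,f=60):
    env.grip(.05,f); go(*c,HI,yaw+np.pi/2); env.movel([*c,z0+G],velocity=.12,stop_force=10); 
    env.grip(.004,f); st(); env.movel([*c,HI],velocity=.15); env.dwell(.1); st()
def look(c,kind,r=.05,back=0.):
    """wrist view centred on c, returns the scale nearest c"""
    im,W=cloud("wrist"); 
    L=[s for s in scales(im,W,kind) if np.hypot(*(s['c']-c))<r and s['n']>100]
    return im,W,(min(L,key=lambda s:np.hypot(*(s['c']-c))) if L else None)
E
python3 - <<'E'
from h import *
pick(np.array([.6261,.1812]),1.519,.008)
go(*PAD,HI,np.deg2rad(80)+np.pi/2); st()
h=env.movel([*PAD,.005+G-.004],velocity=.06,stop_force=6); print(h); st()
env.grip(.05); env.movel([*PAD,HI+.1],velocity=.2); st()
# view fresh cluster from wrist, camera sits ~8 cm nearer the base, tilted forward
go(.52,-.155,.42,0); env.dwell(.4)
im,W=cloud("wrist"); cv2.imwrite("pics/wrist2.png",im)
for s in scales(im,W,"yellow")+scales(im,W,"red"): print(s)
E
```

```text
t16.3 [0.6262 0.1813 0.1273] F [-0.6  0.2  3.9] open 0.0094 gf 60.7
t17.7 [0.6257 0.1813 0.299 ] F [-0.7  0.  -1.6] open 0.0094 gf 60.3
t19.7 [ 0.4827 -0.3528  0.2997] F [-0.3  1.  -1.6] open 0.0088 gf 60.3
True
t22.3 [ 0.4817 -0.3541  0.1242] F [0.1 0.5 5.5] open 0.0094 gf 61.3
t24.3 [ 0.4813 -0.3536  0.399 ] F [ 0.  -0.8 -0.4] open 0.0504 gf 0.0
{'px': array([337., 111.]), 'c': array([ 0.5955, -0.0777]), 'L': array([65., 10.]), 'yaw': np.float64(1.2035405866713709), 'zmax': np.float64(0.09732245984227578), 'n': np.int32(590), 'm': array([ 0.5944, -0.0773,  0.086 ])}
{'px': array([228., 121.]), 'c': array([ 0.4584, -0.0914]), 'L': array([65., 11.]), 'yaw': np.float64(1.1859300908794415), 'zmax': np.float64(0.09714229992151555), 'n': np.int32(499), 'm': array([ 0.4597, -0.0893,  0.0873])}
{'px': array([239., 223.]), 'c': array([ 0.4663, -0.2334]), 'L': array([66., 10.]), 'yaw': np.float64(1.4197136291524264), 'zmax': np.float64(0.09700624797860129), 'n': np.int32(340), 'm': array([ 0.468 , -0.2243,  0.0872])}
{'px': array([325., 223.]), 'c': array([ 0.5867, -0.2312]), 'L': array([65., 11.]), 'yaw': np.float64(1.2009741588112504), 'zmax': np.float64(0.09678716176894686), 'n': np.int32(490), 'm': array([ 0.587, -0.226,  0.084])}
{'px': array([419., 273.]), 'c': array([ 0.742 , -0.3232]), 'L': array([  6., 157.]), 'yaw': np.float64(1.7697671354268536), 'zmax': np.float64(0.06726013521310734), 'n': np.int32(383), 'm': array([ 0.7403, -0.317 ,  0.0644])}
{'px': array([253., 296.]), 'c': array([ 0.4823, -0.3487]), 'L': array([56., 10.]), 'yaw': np.float64(1.407086531221634), 'zmax': np.float64(0.10222033561859466), 'n': np.int32(268), 'm': array([ 0.4837, -0.3399,  0.0904])}
```

View pics/wrist2.png

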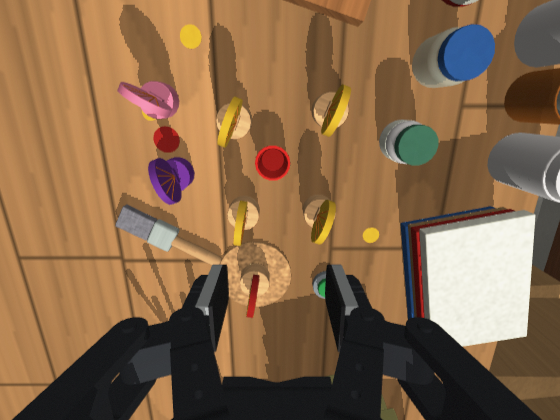

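Red stands on the pad and all four yellow scales are clearly seen. Next I'll load the first one.

```bash
cat >> h.py <<'E'
def place(b,yaw=A):
    go(*b,HI,yaw+np.pi/2); env.dwell(.1); env.movel([*b,.036+G],velocity=.15); env.dwell(.1)
    offs=[(0,0)]+[(r*np.cos(t),r*np.sin(t)) for r in(.0015,.003) for t in np.arange(6)*np.pi/3]
    for o in offs:
        p=b+np.array(o)
        if o!=(0,0): env.movel([*p,.034+G],velocity=.05)
        env.movel([*p,.008+G-.003],velocity=.04,stop_force=8)
        z=env.get_state()['tcp_pos'][2]-G
        print("off",np.round(o,4),"underside %.4f"%z)
        if z<.0125: break
    st(); env.grip(.05); env.movel([*p,HI],velocity=.2); return z
def view():
    go(.52,-.155,.42,0); env.dwell(.3); im,W=cloud("wrist"); return im,W,[s for s in scales(im,W) if s['n']>150]
def do(c,b):
    im,W,L=view(); s=min(L,key=lambda s:np.hypot(*(s['c']-c))); print(s['c'],s['L'],round(s['yaw'],2))
    pick(s['c'],s['yaw'],0.); return place(BORE[b])
E
python3 - <<'E'
from h import *
do([.5955,-.0777],"pm")
go(.555,.118,.46,np.deg2rad(75)); env.dwell(.3)
im,W=cloud("wrist"); cv2.imwrite("pics/wrist3.png",im); print(rackfit(W)); print(scales(im,W)); st()
E
```

```text
[ 0.5957 -0.0776] [66. 11.] 1.21
t29.2 [ 0.5958 -0.0776  0.1193] F [-1.2  0.4  2.3] open 0.0094 gf 59.0
t30.7 [ 0.5953 -0.0775  0.2991] F [-0.  -0.  -1.5] open 0.0093 gf 58.5
off [0 0] underside 0.0083
t33.7 [0.6264 0.1817 0.1273] F [-1.2  0.5  6.1] open 0.0092 gf 59.6
(array([0.56947925, 0.15155321]), (189.5059356689453, 190.30072021484375), 72.83934020996094, np.float64(0.029635291524546976))
[{'px': array([120., 140.]), 'c': array([ 0.4583, -0.0905]), 'L': array([65., 11.]), 'yaw': np.float64(1.1796974535558213), 'zmax': np.float64(0.09723309886825196), 'n': np.int32(435), 'm': array([ 0.4608, -0.0823,  0.0861])}, {'px': array([ 34., 171.]), 'c': array([ 0.4669, -0.229 ]), 'L': array([60., 11.]), 'yaw': np.float64(1.4072597136651757), 'zmax': np.float64(0.09683794611899854), 'n': np.int32(399), 'm': array([ 0.4679, -0.2199,  0.0855])}, {'px': array([329., 202.]), 'c': array([0.6259, 0.182 ]), 'L': array([66., 11.]), 'yaw': np.float64(1.289596894042408), 'zmax': np.float64(0.10525319926024472), 'n': np.int32(510), 'm': array([0.6232, 0.1804, 0.0896])}, {'px': array([ 71., 243.]), 'c': array([ 0.587 , -0.2312]), 'L': array([67., 12.]), 'yaw': np.float64(1.1833032873132436), 'zmax': np.float64(0.09671031787211967), 'n': np.int32(519), 'm': array([ 0.5872, -0.224 ,  0.0815])}]
t36.7 [0.555  0.1182 0.4596] F [ 0.7 -0.7  0.1] open 0.0498 gf 0.0
```

View pics/wrist3.png

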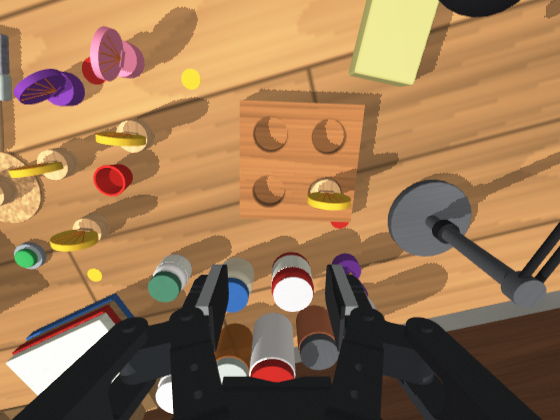

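The first scale is seated at (328,195), with its underside at 8.3 mm. I'll load the other three the same way.

```bash
python3 - <<'E'
from h import *
for c,b in[([.587,-.231],"pp"),([.458,-.091],"mm"),([.467,-.233],"mp")]:
    z=do(c,b)
    if z>.0125: print("NOT SEATED"); break
go(.555,.118,.46,np.deg2rad(75)); env.dwell(.3)
im,W=cloud("wrist"); cv2.imwrite("pics/wrist4.png",im)
for s in scales(im,W): print(s['c'],s['L'],s['zmax'])
st()
E
```

```text
[ 0.587  -0.2308] [64. 11.] 1.2
t41.1 [ 0.5871 -0.2308  0.1193] F [-0.2  1.   3.1] open 0.0094 gf 59.1
t42.6 [ 0.5867 -0.2306  0.2991] F [ 0.4 -0.6 -2.3] open 0.0093 gf 58.6
off [0 0] underside 0.0082
t46.2 [0.5385 0.2089 0.1272] F [-1.3 -0.8  5.1] open 0.0095 gf 59.8
[ 0.4583 -0.0915] [65. 11.] 1.19
t52.4 [ 0.4586 -0.0914  0.1193] F [-0.8  0.9  5.1] open 0.0092 gf 59.2
t53.9 [ 0.4579 -0.0915  0.2994] F [-0.4  0.1 -1.5] open 0.0093 gf 58.4
off [0 0] underside 0.0084
t56.8 [0.5992 0.0938 0.1274] F [-2.  -0.1  6.3] open 0.0094 gf 59.5
[ 0.4664 -0.2318] [62. 10.] 1.42
t62.7 [ 0.4667 -0.2318  0.1193] F [0.3 0.4 3.1] open 0.0093 gf 58.8
t64.1 [ 0.466  -0.2316  0.2993] F [-0.2 -0.6 -0.9] open 0.0096 gf 58.3
off [0 0] underside 0.0083
t67.4 [0.5114 0.121  0.1273] F [-1.4 -0.3  8.8] open 0.0092 gf 59.8
[0.5106 0.1198] [65. 11.] 0.10564849440436631
[0.5399 0.2071] [65. 11.] 0.10572574301590162
[0.5986 0.0936] [64. 11.] 0.10482067751187168
[0.6258 0.1815] [64. 11.] 0.10565838334818856
t70.5 [0.5549 0.1181 0.4597] F [-0.4  0.6 -0.8] open 0.0499 gf 0.0
```

View pics/wrist4.png

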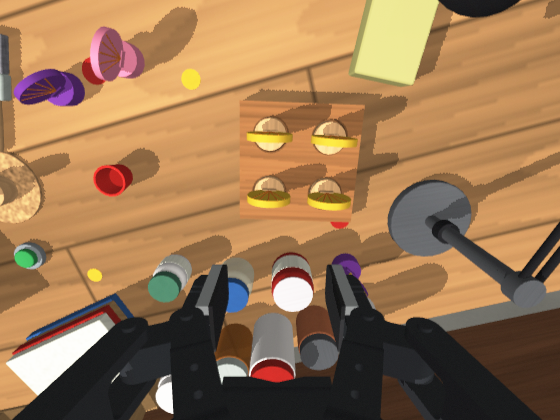

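All four are seated, with undersides at about 8.3 mm and tops at about 105 mm. Next I'll swing the lamp back over the rack.

```bash
python3 - <<'E'
from h import *
env.grip(.085,40)
go(.385,.37,.45,0); env.dwell(.1)
print(env.movel([.385,.37,.349],velocity=.1,stop_force=8)); env.grip(.015,40); st()
T=[.5693,.1515]
env.movel([.45,.28,.349],velocity=.08); env.movel([*T,.349],velocity=.08); env.dwell(.3); st()
env.grip(.085); env.movel([*T,.45],velocity=.15); st()
go(.50,-.2,.45,0); env.grip(0,60); env.dwell(.3)
for n in("top","scene"):
    im,W=cloud(n); cv2.imwrite(f"pics/{n}5.png",cv2.resize(im,(800,600)))
    hsv=cv2.cvtColor(im,cv2.COLOR_BGR2HSV);h,s=hsv[...,0],hsv[...,1]
    p=W[((h<7)|(h>172))&(s>130)&(W[...,2]>.308)&(W[...,2]<.33)&(np.hypot(W[...,0]-.57,W[...,1]-.15)<.06)]; print(n,"knob top",p.mean(0),(p.min(0)+p.max(0))/2)
    p=W[(np.hypot(W[...,0]-.57,W[...,1]-.15)<.1)&(W[...,2]>.183)&(W[...,2]<.25)]; print("shade",(p.min(0)+p.max(0))/2,np.ptp(p,0))
st()
E
```

```text
False
t74.0 [0.385  0.37   0.3492] F [-0.2 -0.5  1.8] open 0.0230 gf 39.0
t78.1 [0.5694 0.1532 0.3492] F [-1.   4.8  3.9] open 0.0228 gf 39.0
t79.6 [0.5689 0.1515 0.449 ] F [-0.6 -0.7 -0.3] open 0.0849 gf 0.0
top knob top [0.56623241 0.16416933 0.3152464 ] [0.56704647 0.16431529 0.31469695]
shade [0.56560994 0.16386338 0.21639287] [0.11912652 0.11794908 0.06660737]
scene knob top [0.57225215 0.15968705 0.31554151] [0.57163767 0.16097908 0.31504364]
shade [0.57428926 0.1553696  0.21658676] [0.11666313 0.11197718 0.06652644]
t82.7 [ 0.5  -0.2   0.45] F [ 0.2  0.1 -0.9] open 0.0002 gf 0.0
```

View pics/top5.png

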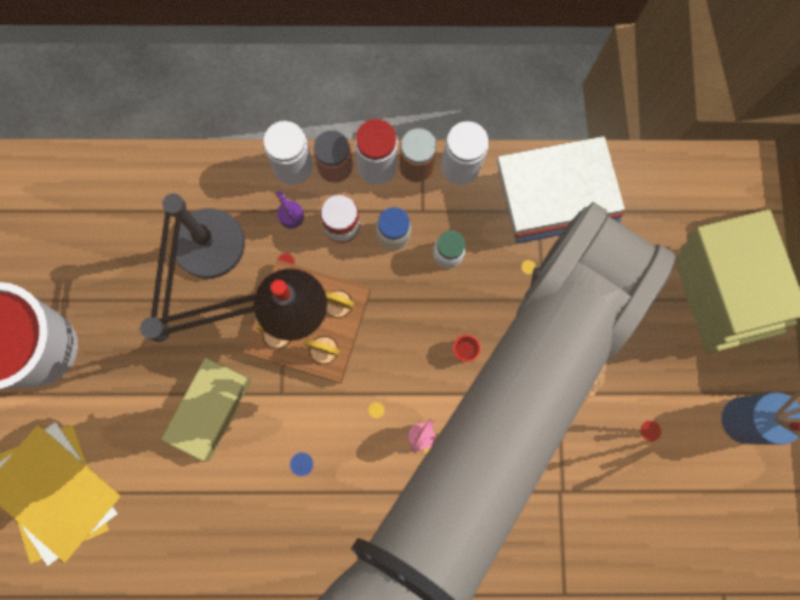

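The knob slipped about 10 mm along the pads, so it now sits at (0.569, 0.162). I'll correct that with the jaws closing along y.

```bash
python3 - <<'E'
from h import *
env.grip(.085,40)
go(.5693,.1615,.45,np.pi/2); env.dwell(.2)
print(env.movel([.5693,.1615,.349],velocity=.1,stop_force=8)); env.grip(.015,40); st()
env.movel([.5693,.150,.349],velocity=.03); env.dwell(.4); st()
env.grip(.085); env.movel([.5693,.1515,.45],velocity=.15); st()
go(.50,-.2,.45,0); env.grip(0,60); env.dwell(.3)
for n in("top","scene"):
    im,W=cloud(n); cv2.imwrite(f"pics/{n}6.png",cv2.resize(im,(800,600)))
    hsv=cv2.cvtColor(im,cv2.COLOR_BGR2HSV);h,s=hsv[...,0],hsv[...,1]
    p=W[((h<7)|(h>172))&(s>130)&(W[...,2]>.308)&(W[...,2]<.33)&(np.hypot(W[...,0]-.57,W[...,1]-.15)<.06)]; print(n,"knob top",p.mean(0),(p.min(0)+p.max(0))/2)
st()
E
```

```text
False
t86.8 [0.5694 0.1618 0.3493] F [-0.1  2.1  2.1] open 0.0230 gf 39.0
t87.8 [0.5698 0.1513 0.3493] F [1.7 5.5 3.3] open 0.0228 gf 39.3
t89.2 [0.5689 0.1517 0.4491] F [-1.2 -1.1  0.5] open 0.0849 gf 0.0
top knob top [0.56689074 0.15284024 0.31567743] [0.56725122 0.15312001 0.31438927]
scene knob top [0.57307464 0.14809479 0.31573509] [0.57227329 0.14910532 0.31459549]
t91.7 [ 0.5  -0.2   0.45] F [-0.6  0.6  0.8] open 0.0000 gf 0.0
```

The lamp is now centred to within about 2 mm. Last step before hand-in is the timer press.

```bash
python3 - <<'E'
from h import *
B=[.609,-.372]
go(*B,.20,0); env.dwell(.2)
env.movel([*B,.115],velocity=.1); env.dwell(.2); st()
h1=env.movel([*B,.080],velocity=.02,stop_force=2.5); st()
h2=env.movel([*B,.075],velocity=.02,stop_force=18); print(h1,h2); st(); env.dwell(.3); st()
env.movel([*B,.25],velocity=.1); go(.45,-.2,.45,0); env.dwell(.3)
im,W=cloud("scene"); cv2.imwrite("pics/scene7.png",cv2.resize(im,(800,600))); st()
E
```

```text
t94.3 [ 0.6093 -0.3722  0.1157] F [ 0.9 -0.4  0.4] open 0.0002 gf 0.0
t95.5 [ 0.6089 -0.3719  0.0916] F [ 0.8 -0.3  3.4] open 0.0000 gf 1.6
True True
t95.9 [ 0.609  -0.372   0.0888] F [-2.6  1.9  8.2] open 0.0000 gf 4.2
t96.2 [ 0.609  -0.372   0.0888] F [-2.   1.9  8.1] open 0.0003 gf 3.9
t99.5 [ 0.4501 -0.2002  0.45  ] F [1.  0.2 0.5] open -0.0003 gf 0.0
```

View pics/scene7.png

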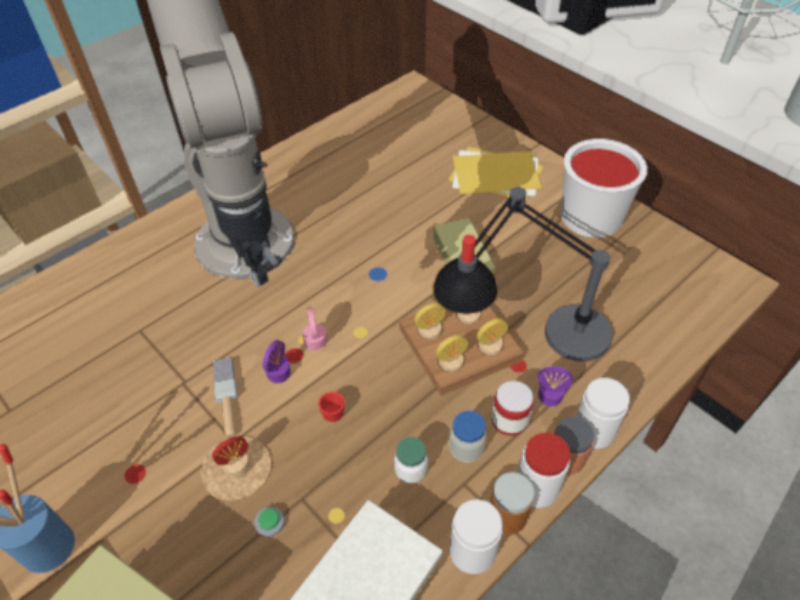

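```bash
python3 - <<'E'
from h import *
for n in("top","scene"):
    W=np.load(n+"0.npy"); r=np.hypot(W[...,0]-.609,W[...,1]+.372)
    for a in(0,.006,.012,.016,.02,.023,.026,.03): 
        z=W[...,2][(r>=a)&(r<a+.004)]; print(n,a,len(z),np.percentile(z,[10,50,90]).round(4))
E
```

```text
top 0 5 [0.0206 0.023  0.0239]
top 0.006 23 [0.0183 0.0219 0.0254]
top 0.012 39 [0.018  0.0222 0.0251]
top 0.016 59 [0.0086 0.0149 0.0225]
top 0.02 68 [0.0091 0.0119 0.0152]
top 0.023 66 [0.     0.0098 0.0132]
top 0.026 90 [-0.0032  0.0005  0.0103]
top 0.03 99 [-0.005  -0.0018  0.0025]
scene 0 8 [0.0207 0.0227 0.0242]
scene 0.006 35 [0.0181 0.0216 0.0246]
scene 0.012 50 [0.0188 0.022  0.0257]
scene 0.016 75 [0.0104 0.0165 0.0249]
scene 0.02 88 [0.007  0.0119 0.0153]
scene 0.023 105 [-0.0023  0.0082  0.0135]
scene 0.026 103 [-0.0031  0.0026  0.0117]
scene 0.03 111 [-0.0026 -0.      0.0031]
```

The button top started at 22 mm and stopped at 15.8 mm with a hard-stop force. The housing top is at 12 mm, so the button went fully down. Handing in.

```bash
python3 -c "
from h import *
print(job.job_done())"
```

```text
the job is handed in; nothing more can be done
None
```

The job is handed in, with no verdict returned: red scale on the cork pad, all four yellow scales fully seated in the rack, lamp head within about 2 mm of the rack's centre, then the timer button pressed fully down and released.

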